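# Clamp the bamboo board in the worktop board clamp

## Task

Gently slide the bamboo board under the clamp's foot until its end is fully home, centred and square against the clamp's post. Then screw the knob down clockwise, letting the hand sink with the knob so that the springy beam is neither dragged up nor pushed down, until you feel the foot touch the board, and give it about an eighth of a turn more so that it is held snugly but not overtightened. Let go of everything and leave the other things on the worktop alone.

Things in the scene. Friction and masses are not known exactly. Their poses are not given: they have to be found in the camera images.
- clamp: Board clamp bolted to the worktop, origin on the worktop, z up, -x out of its mouth (roughly to the robot). Its aluminium post, 70 mm wide, 74 mm high, has its flat front face at x = -20 mm: the stop for the board's end. A screw stands at x = -70 mm, y = 0. Under it is free space down to the worktop. Never push or press the board against post or foot with more than 32 N.
- beam_boss (a point): Top of the round boss that guides the screw, on its axis, 88 mm above the worktop at rest (boss: 32 mm diameter, 70 to 88 mm high). It is the end of a flat springy steel beam, 32 mm wide, 74 to 84 mm high, running back to the post's top. The hand or the foot's push can bend it: it rises or sinks 1 mm per 4.3 N. Before first touch keep it within 3 mm of rest.
- knob_grip (a point): Middle of the black fluted round knob on top of the screw, on its vertical axis: 34 mm diameter, 25 mm high, this point at half its height; top and sides free. At the start 150 to 153 mm above the worktop, about 50 mm of bare stem between knob and boss.
- knob (a joint): Turn of the knob in rad, clockwise from above; 0 to 0.4 at the start, end stop at 7. It lowers knob, stem and foot 28 mm a turn (4.46 mm/rad) against the beam. Once the foot stands on the board, knob and foot sink no more and turning lifts the beam instead: an eighth turn past touch gives 3.5 mm, 15 N on the board, as wanted (8 to 24 N is good). Friction 0.16 N m holds it.
- spindle: Vertical screw stem, 13 mm diameter, with the knob on top and a rubber foot, 32 mm diameter, below. Origin on its axis at the stem's lower end, 93 mm below the knob's underside. The foot's underside is 16 to 27 mm below the origin, different each time and not measured: at the start 2 to 15 mm above the board's top.
- board: Loose bamboo board, 16 mm thick, 0.25 to 0.5 kg, lying flat. Origin at the middle of the underside of its 130 mm (x) by 110 mm (y) blade. +x points to its plain square end, which goes into the clamp; the handle points to -x: 34 mm wide (y), from x = -65 to -135 mm.
- board_end (a point): Middle of the board's square end face, x = +65 mm from the board's origin, 8 mm above its underside. When home it lies at x = -20 mm, y = 0 in the clamp's frame.
- board_grip (a point): Point in the middle of the handle to grip, x = -102 mm from the board's origin, 8 mm above its underside, fingers closing across the 34 mm width (board y).
- cup: White mug, 72 mm wide, 70 mm high, standing to one side. Origin at the centre of the underside. To be left alone.
- jar: Green glass jar with cork lid, 68 mm wide, 100 mm high, standing to one side. Origin at the centre of the underside. To be left alone.
- mill: Dark wooden pepper mill, 52 mm wide, 118 mm high, standing to one side. Origin at the centre of the underside. To be left alone.
Things that resemble listed ones, but are neither listed nor needed, are in the scene too. There is more than one size of the board; the one meant has the size given above.

How it is judged (in metres and radians):
On the way:
1. the board's end is home against the post (within 4 mm), centred within 15 mm and square within 0.1 rad, while the foot does not press on it yet (x of board_end in the frame of clamp above -0.024 m and y of board_end in the frame of clamp between -0.015 and 0.015 m and angle between the x axis of board and the x axis of clamp, either way round below 0.1 rad and contact force between spindle and board below 1 N), for 0.2 s.
At the end, for the whole second after the job is handed in: The board lies flat and still with its end within 4 mm of the post, centred within 15 mm and square within 0.1 rad; the released screw's foot holds it with 8 to 24 N (an eighth of a turn past the first touch gives 15 N) (x of board_end in the frame of clamp above -0.024 m and y of board_end in the frame of clamp between -0.015 and 0.015 m and angle between the x axis of board and the x axis of clamp, either way round below 0.1 rad and angle between board's own z axis and vertical below 0.05 rad and contact force between spindle and board between 8 and 24 N and linear speed of board below 0.01 m/s and velocity of joint knob below 0.05 rad/s).
It fails at once if the beam dragged up more than 3.2 mm by the hand, with the foot not on the board (height (world z) of beam_boss above 0.0912 m and contact force between spindle and board below 0.5 N).
It fails at once if the beam pushed down more than 4 mm (height (world z) of beam_boss below 0.084 m).
It fails at once if the board pushed or pressed against the clamp with more than 32 N (contact force between clamp and board above 32 N).
It fails at once if the mug, jar or mill moved more than 20 mm (distance of any of cup, jar, mill from where it was at the start of the episode above 0.02 m).
It also fails if it takes over 72 s, if anything falls off the work surface, if the arm or the gripper's body presses on something with over 40 N, if the wrist force passes 120 N, or if a joint passes its speed limit or range.

## Robot

A 6-joint arm with a two-finger parallel gripper is mounted at the origin on the work surface. World frame = base frame: x ahead of the robot, y to its left, z up, the work surface at z = 0. Lengths are in mm, angles in rad, forces in N, time in s.
With the tool pointing down it reaches from about 350 to 925 mm from the base axis. Payload 6.4 kg.
Tool frame: the origin (TCP) lies midway between the tips of the shut fingers; the grasp point (between the pads) lies 19 mm behind it (manip.hold_point_z is the distance from the TCP to the grasp point, in mm); z points along the fingers, y is the line along which they close (so a half turn about z gives the same grasp; the last joint's range is limited). The gripper opens to 85 mm and grips with 20 to 120 N. Pads are 22 mm wide; open, the fingers measure 114 mm over their backs; the gripper's body (76 mm by 85 mm) begins 54 mm behind the grasp point. The pads swing forward as they close: fully open they stand 13 mm farther back than shut.
Start: joints at [-1.456, 0.245, 1.558, -0, 1.339, -0.174], TCP at [185.126, -623.091, 231.29] pointing down, gripper open.
Joint ranges: [-3.13, 3.13], [-1.02, 2.26], [0.13, 2.54], [-0.95, 4.09], [0.21, 2.88], [-2.74, 2.74]. Speed limits (rad/s): [2.57, 2.57, 3.14, 3.14, 3.14, 3.14].

## Interface

Orientations are given as a unit quaternion [w, x, y, z].
In Python, from cell import manip gives the robot as it stands.
- The arm moves only by the shell command python3 -m crank 'ROWS' [FORCE]. ROWS is a JSON object of lists of equal length, an entry for each row: "grip": the opening, from 0 (shut) to 1 (fully open); "translation": the shift along the world's x, y, z in units of 40 mm (1.0 is 40 mm), a list of three; "turn": the turn about the world's z in units of 6 degrees (1.0 is 6 degrees). In form: {"grip": [grip, ...], "translation": [[dx, dy, dz], ...], "turn": [turn, ...]}. A call has exactly 10 rows; each row shifts and turns the commanded pose from where the row before left it; what a row does not reach is not made up. A row lasts 1/12 s, in which the tool goes at most 41.7 mm and 7.16 degrees, less where a joint would pass 70% of its speed; a pose out of reach is approached as far as the arm can. A call is refused whole if a number of a shift passes 1 or a number of a turn 1, either way. A call with a gripper value outside its range is refused whole. The fingers move at their own pace and stop on an object; FORCE is the grip in N (left out, the last holds). Time passes only in rows, so rows that do not move let the fingers close, or fill a call up. It gives the time, the measured TCP pose, the force, the opening and the grip force at its end, in the units of the state.
- manip.read_state(): the state, without advancing time (a new reading comes with each control period).
- manip.get_image(name): name is "scene" or "top" or "wrist"; returns a dict with "frame" (480x640x3 uint8, blue, green, red), "range_z" (480x640 float32, mm along the optical axis (not along the pixel's ray), 0 where there is no reading), "fx", "fy", "cx", "cy" (pixels), "k1" (the pictures are not rectified: a ray, as slopes to the right and down, at radius r is drawn at 1 + k1 r^2 times it, then the intrinsics apply), "position" and "orientation" of the camera in the world; the wrist camera has in their place "T_tool_cam" (4x4, takes a point from camera to tool coordinates, whose origin is the TCP and whose axes are the flange's). Camera axes: x right, y down, z forward; pixel columns grow to the right and rows downward; lengths in mm; the calibration is good to about 2 mm. A picture is of the moment at which its call begins: read the wrist's pose just before it.
- manip.finish_job(): hands the job in; it is judged then, once.
The state is a dict: "time_s": time; "joints": joint angles; "joint_vel": joint speeds; "effort": joint torques, N m; "eef_pos": TCP position; "eef_rot": TCP orientation; "contact_force": force on the tool from outside, world axes, zero at the start; "ft_torque": the same for the moment, N m; "width": finger opening in mm; "gripper_force": force on a finger pad.
Only numpy, scipy, OpenCV 4.12 (cv2) and the standard library are available. Lean on these libraries where they do the work, as an engineer would, in place of code of your own. Each camera call takes 0.05 s, during which the arm holds its last target. There are 200 camera calls.

## Working session

There is one attempt and no reset: what is moved stays moved. The work goes in short steps, Python scripts to look and compute and a shell command to move; the robot and the scene stay as the last step left them, time stands still between calls to the robot, and variables do not carry over. Pictures are saved under pics/ and viewed, at most 10 in all, crops included, and the job is handed in when it is done.

```bash
ls; mkdir -p pics; cat > h.py <<'E'
import numpy as np, cv2
from scipy.spatial.transform import Rotation as R
from cell import manip
def rot(q): return R.from_quat([q[1],q[2],q[3],q[0]]).as_matrix()
def grab(n):
    s=manip.read_state(); im=manip.get_image(n)
    if n=="wrist":
        T=np.eye(4);T[:3,:3]=rot(s["eef_rot"]);T[:3,3]=s["eef_pos"];T=T@np.array(im["T_tool_cam"])
    else:
        T=np.eye(4);T[:3,:3]=rot(im["orientation"]);T[:3,3]=im["position"]
    im["T"]=T; return im
def rays(im,px):
    px=np.atleast_2d(np.array(px,float))
    K=np.array([[im["fx"],0,im["cx"]],[0,im["fy"],im["cy"]],[0,0,1]])
    u=cv2.undistortPoints(px[:,None],K,np.array([im["k1"],0,0,0.]))[:,0]
    return np.c_[u,np.ones(len(u))]
def onplane(im,px,z):
    d=rays(im,px)@im["T"][:3,:3].T; o=im["T"][:3,3]
    return o+d*((z-o[2])/d[:,2])[:,None]
def bydepth(im,px):
    px=np.atleast_2d(px).astype(int); r=im["range_z"][px[:,1],px[:,0]]
    return (rays(im,px)*r[:,None])@im["T"][:3,:3].T+im["T"][:3,3]
E
python3 - <<'E'
from h import *
for n in("scene","top"):
    im=grab(n); cv2.imwrite(f"pics/{n}0.png",im["frame"]); np.save(f"pics/{n}0.npy",im,allow_pickle=True)
    print(n,im["T"].round(2).tolist(),im["fx"],im["k1"])
E
```

```text
pics
scene [[-0.78, 0.42, -0.46, 923.05], [0.63, 0.51, -0.59, 537.36], [-0.01, -0.75, -0.66, 657.82], [0.0, 0.0, 0.0, 1.0]] 477.1286243079288 -0.08578667119386764
top [[0.02, -0.98, 0.17, 397.26], [-1.0, -0.02, -0.01, 59.44], [0.02, -0.17, -0.99, 954.6], [0.0, 0.0, 0.0, 1.0]] 496.25678532693036 -0.048875174402957654
```

View pics/scene0.png

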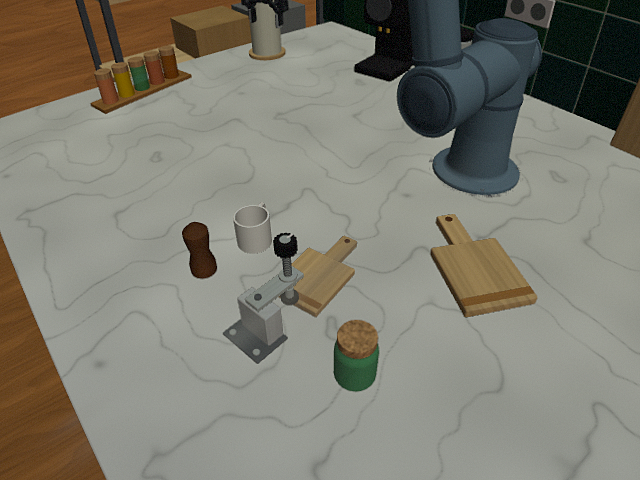

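View pics/top0.png

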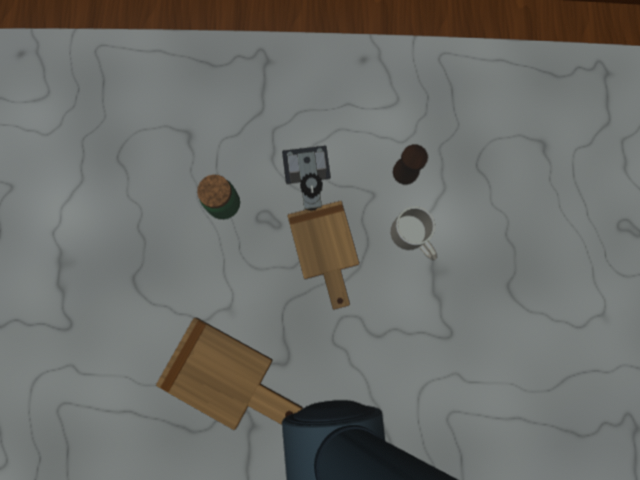

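The scene picture shows the clamp (knob at 286,243), with a small board at (322,275) in front of it and a larger board at (485,270). The top view has the clamp post at (306,165), the knob at (311,184), the small board at (323,240) and the large board at (220,375). Candidates for the board are top px (323,240) and (220,375), so I'll measure both.

```bash
python3 - <<'E'
from h import *
im=np.load("pics/top0.npy",allow_pickle=True).item(); f=im["frame"]
hsv=cv2.cvtColor(f,cv2.COLOR_BGR2HSV)
m=cv2.inRange(hsv,(8,70,60),(25,255,255)); m[:60]=0
for c in cv2.findContours(m,0,cv2.CHAIN_APPROX_NONE)[0]:
    if cv2.contourArea(c)<300: continue
    print("blob",cv2.contourArea(c),c.reshape(-1,2).mean(0))
    P=onplane(im,c.reshape(-1,2),16)[:,:2].astype(np.float32)
    # blade only: open in mask
    b=np.zeros_like(m);cv2.drawContours(b,[c],-1,255,-1)
    bl=cv2.morphologyEx(b,cv2.MORPH_OPEN,np.ones((27,27))if 0 else cv2.getStructuringElement(2,(29,29)))
    for nm,k in(("all",b),("blade",bl)):
        cc=cv2.findContours(k,0,cv2.CHAIN_APPROX_NONE)[0]
        if cc: print(nm,cv2.minAreaRect(onplane(im,max(cc,key=cv2.contourArea).reshape(-1,2),16)[:,:2].astype(np.float32)))
    q=cv2.approxPolyDP(c,4,True).reshape(-1,2); print(np.c_[q,onplane(im,q,16)[:,:2].round(0)].tolist())
print("depthpts",bydepth(im,[(311,184),(323,240),(306,160),(290,180),(322,160),(413,230)]).round(1).tolist())
s=cv2.resize(f[130:330,240:460],None,fx=3,fy=3,interpolation=2);cv2.imwrite("pics/c1.png",cv2.convertScaleAbs(s,alpha=1.6))
E
```

```text
blob 7957.5 [229.01886792 381.0754717 ]
all ((279.19805908203125, 198.57534790039062), (254.83946228027344, 141.43113708496094), 63.06285858154297)
blade ((295.6083984375, 230.86990356445312), (181.8612823486328, 141.43113708496094), 63.06285858154297)
[[157.0, 382.0, 279.0, 341.0], [233.0, 429.0, 200.0, 198.0], [247.0, 406.0, 241.0, 174.0], [280.0, 423.0, 212.0, 113.0], [287.0, 411.0, 234.0, 101.0], [301.0, 408.0, 239.0, 76.0], [259.0, 384.0, 280.0, 154.0], [269.0, 358.0, 327.0, 137.0], [196.0, 318.0, 397.0, 276.0]]
blob 4203.0 [326.11409396 252.63758389]
all ((518.9044189453125, 32.791996002197266), (198.43353271484375, 108.35984802246094), 16.157352447509766)
blade ((548.6897583007812, 41.4178352355957), (134.69094848632812, 108.3599624633789), 16.151275634765625)
[[340.0, 201.0, 627.0, 10.0], [288.0, 215.0, 597.0, 110.0], [304.0, 278.0, 476.0, 76.0], [324.0, 275.0, 483.0, 39.0], [333.0, 308.0, 421.0, 21.0], [348.0, 304.0, 429.0, -8.0], [340.0, 269.0, 495.0, 8.0], [358.0, 263.0, 507.0, -26.0]]
blob 780.0 [213.48888889 190.44444444]
all ((642.85986328125, 256.78851318359375), (62.6992073059082, 60.5297966003418), 3.0007872581481934)
blade ((642.8743896484375, 256.6900329589844), (62.3411979675293, 60.50400924682617), 3.6439027786254883)
[[210.0, 175.0, 674.0, 265.0], [200.0, 182.0, 659.0, 284.0], [198.0, 196.0, 631.0, 286.0], [204.0, 204.0, 615.0, 274.0], [216.0, 206.0, 612.0, 250.0], [228.0, 197.0, 630.0, 228.0], [229.0, 185.0, 654.0, 227.0], [223.0, 177.0, 670.0, 240.0]]
depthpts [[617.8, 65.9, 166.9], [549.6, 41.6, 16.5], [683.9, 76.6, 90.9], [670.2, 108.9, 5.4], [689.8, 47.4, 75.4], [575.5, -134.6, 3.0]]
```

View pics/c1.png

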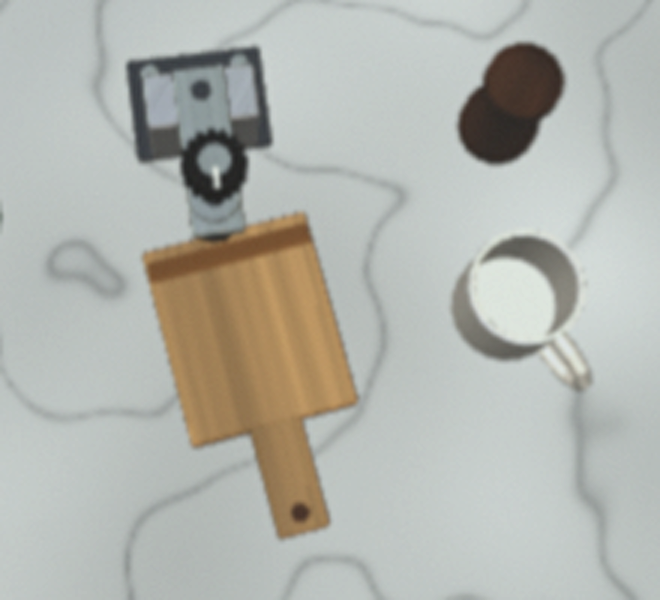

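The crop shows the small board, with its blade at crop (145–355, 215–445) and its handle hole at (300,511). It measures about 132×108 mm, so this is the board; the other is 182×141. The clamp sits ahead of it, with its base plate at crop (127–272, 47–162). Next I'll work out the clamp pose.

```bash
python3 - <<'E'
from h import *
for n in("top","scene"):
    im=np.load(f"pics/{n}0.npy",allow_pickle=True).item()
    v,u=np.mgrid[0:480,0:640]; px=np.c_[u.ravel(),v.ravel()]
    P=bydepth(im,px); P=P[(im["range_z"].ravel()>0)]
    near=(abs(P[:,0]-660)<90)&(abs(P[:,1]-70)<75)
    P=P[near]
    for nm,a,b in(("knob",155,180),("beam",78,96),("post",66,78),("plate",2.5,12)):
        Q=P[(P[:,2]>a)&(P[:,2]<b)&((P[:,0]>645)if nm=="plate" else True)]
        if len(Q)>5: print(n,nm,len(Q),Q.min(0).round(),Q.max(0).round(),np.median(Q[:,2]).round(1),cv2.minAreaRect(Q[:,:2].astype(np.float32)))
im=np.load("pics/top0.npy",allow_pickle=True).item()
c=np.array([(138,162),(272,147),(258,47),(127,65)])/3+[240,130]-0.33
p=onplane(im,c,5)[:,:2]; print(p.round(1).tolist(),p.mean(0))
e=np.array([p[1]-p[0],p[2]-p[3]]);print("yaw from edges",np.degrees(np.arctan2(e[:,0],-e[:,1])))
g=np.array([p[3]-p[0],p[2]-p[1]]);print(np.degrees(np.arctan2(g[:,1],g[:,0])),np.linalg.norm(e,axis=1),np.linalg.norm(g,axis=1))
print("knob",onplane(im,[(311,184.5)],164), "screw hole",onplane(im,[(306.7,159.7)],86))
print("board hole",onplane(im,[(339.7,300.3)],16))
E
```

```text
top knob 385 [601.  48. 155.] [638.  84. 169.] 164.5 ((619.0679931640625, 65.87358856201172), (35.26224899291992, 36.559024810791016), 79.27626037597656)
top beam 616 [594.  48.  78.] [703.  95.  94.] 84.3 ((648.350830078125, 72.22979736328125), (105.39392852783203, 36.68495559692383), 8.951313018798828)
top post 381 [596.  40.  66.] [707. 112.  77.] 73.7 ((650.6417846679688, 71.07223510742188), (107.99757385253906, 70.11023712158203), 7.553598880767822)
top plate 594 [646.  -4.   3.] [749. 145.  12.] 5.3 ((697.275390625, 70.34725952148438), (103.87283325195312, 148.51805114746094), 0.409417062997818)
scene knob 355 [605.  50. 155.] [641.  87. 166.] 163.1 ((622.7164306640625, 67.61778259277344), (36.6262092590332, 36.091121673583984), 80.02108001708984)
scene beam 962 [600.  52.  78.] [706.  96.  96.] 82.7 ((652.8485107421875, 72.3897705078125), (105.75850677490234, 33.70960235595703), 8.358306884765625)
scene post 563 [599.  42.  66.] [712. 115.  78.] 72.2 ((654.751220703125, 72.44546508789062), (108.05194854736328, 70.14942932128906), 9.548182487487793)
scene plate 1163 [662.   8.   3.] [746. 140.  12.] 5.3 ((721.158447265625, 79.12325286865234), (67.41442108154297, 138.6697235107422), 27.172679901123047)
[[662.6, 117.3], [675.0, 29.1], [744.2, 39.6], [729.4, 126.8]] [702.79833505  78.18966718]
yaw from edges [7.97499982 9.62344491]
[8.08607283 8.59145554] [89.01032309 88.42473716] [67.43137738 69.97899999]
knob [[617.7673006   65.89108119 164.        ]] screw hole [[686.15928782  75.43942102  86.        ]]
board hole [[435.60229603   8.13647261  16.        ]]
```

```bash
python3 - <<'E'
from h import *
s=manip.read_state(); M=rot(s["eef_rot"]);print(M.round(3).tolist(),"tool y dir deg",np.degrees(np.arctan2(M[1,1],M[0,1])))
print(s["contact_force"],s["ft_torque"],s["width"])
im=manip.get_image("wrist");print(np.array(im["T_tool_cam"]).round(2).tolist(),im["fx"])
E
```

```text
[[0.959, 0.285, -0.0], [0.285, -0.959, 0.002], [0.0, -0.002, -1.0]] tool y dir deg -73.45236654826253
[0.22697487 0.22097043 0.10573632] [0.02982289 0.02955805 0.09441075] 85.04389047911432
[[0.0, -0.95, -0.33, 84.49], [1.0, 0.0, -0.0, 0.0], [0.0, -0.33, 0.95, -143.56], [0.0, 0.0, 0.0, 1.0]] 361.2199377038392
```

```bash
python3 -m crank '{"grip":[1,1,1,1,1,1,1,1,1,1],"translation":[[0.44,0.83,0],[0.44,0.83,0],[0.44,0.83,0],[0.44,0.83,0],[0.44,0.83,0],[0.44,0.83,0],[0.44,0.83,0],[0.44,0.83,0],[0.44,0.83,0],[0.44,0.83,0]],"turn":[0,0,0,0,0,0,0,0,0,0]}'
python3 -m crank '{"grip":[1,1,1,1,1,1,1,1,1,1],"translation":[[0.44,0.83,0],[0.44,0.83,0],[0.44,0.83,0],[0.44,0.83,0],[0.44,0.83,0],[0.44,0.83,0],[0.44,0.83,0],[0.44,0.83,0],[0.44,0.83,0],[0,0,0]],"turn":[0,0,0,0,0,0,0,0,0,0]}'
python3 - <<'E'
from h import *
im=grab("wrist");np.save("pics/w1.npy",im,allow_pickle=True);cv2.imwrite("pics/w1.png",im["frame"]);print(manip.read_state()["eef_pos"],manip.read_state()["joints"])
E
```

```text
time_s: 0.98
eef_pos: [361.5, -289.3, 231.1]
eef_rot: [-0.0, 0.99, 0.144, 0.0]
contact_force: [0.3, -0.3, 1.0]
width: 85.6
gripper_force: 0.0
time_s: 1.82
eef_pos: [520.9, 12.5, 231.1]
eef_rot: [-0.001, 0.989, 0.147, 0.0]
contact_force: [-0.9, -0.9, -0.7]
width: 85.4
gripper_force: 0.0
[519.99813173  10.2944559  230.94730132] [-1.98498729e-01 -6.16069423e-02  1.88706576e+00  1.41350898e-04
  1.31682129e+00  1.07844201e+00]
```

View pics/w1.png

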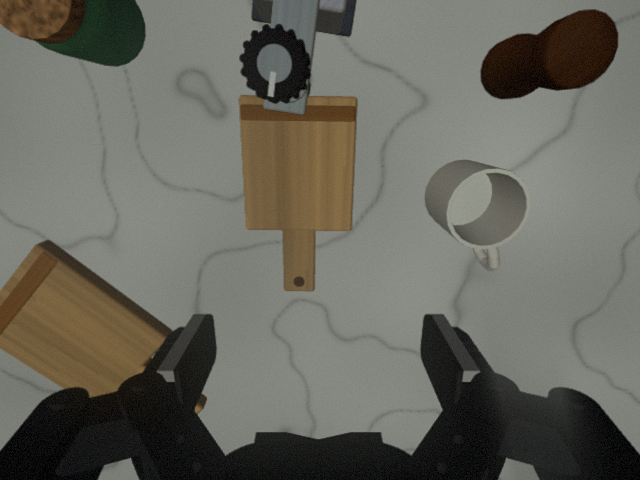

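The wrist view shows the knob at (275,63), the beam end at (288,105), the blade at (240–357, 96–230), the handle at (283–315, 230–291) and its hole at (298,281).

```bash
python3 - <<'E'
from h import *
im=np.load("pics/w1.npy",allow_pickle=True).item(); f=im["frame"]
hsv=cv2.cvtColor(f,cv2.COLOR_BGR2HSV)
m=cv2.inRange(hsv,(8,70,50),(25,255,255)); m[:90]=0;m[300:]=0;m[:,:220]=0;m[:,380:]=0
c=max(cv2.findContours(m,0,cv2.CHAIN_APPROX_NONE)[0],key=cv2.contourArea)
q=cv2.approxPolyDP(c,4,True).reshape(-1,2);print(np.c_[q,onplane(im,q,16)[:,:2].round(1)].tolist())
P=onplane(im,c.reshape(-1,2),16)[:,:2].astype(np.float32);print(cv2.minAreaRect(P))
k=cv2.inRange(hsv,(0,0,0),(180,255,50));k[120:]=0;k[:,:235]=0;k[:,315:]=0;k[:24]=0
c=max(cv2.findContours(k,0,cv2.CHAIN_APPROX_NONE)[0],key=cv2.contourArea)
(x,y),r=cv2.minEnclosingCircle(c);print("knob px",x,y,r,onplane(im,[(x,y),(x+r,y)],160).round(1).tolist())
v,u=np.mgrid[0:480,0:640];px=np.c_[u.ravel(),v.ravel()];Q=bydepth(im,px);Q=Q[(im["range_z"].ravel()>0)&(v.ravel()<130)&(abs(u.ravel()-290)<80)]
for a,b in((158,175),(76,96),(12,22)):
    A=Q[(Q[:,2]>a)&(Q[:,2]<b)];print(a,len(A),np.median(A,0).round(1),cv2.minAreaRect(A[:,:2].astype(np.float32)))
E
```

```text
[[242.0, 95.0, 600.6, 110.5], [246.0, 226.0, 479.5, 78.4], [282.0, 229.0, 487.2, 42.0], [284.0, 288.0, 422.6, 22.3], [312.0, 290.0, 429.3, -7.8], [314.0, 231.0, 494.8, 9.6], [351.0, 228.0, 509.1, -26.1], [356.0, 99.0, 628.0, 9.2], [307.0, 96.0, 617.3, 53.1], [305.0, 113.0, 602.7, 50.8], [266.0, 110.0, 594.6, 86.3], [262.0, 98.0, 603.5, 92.3]]
((519.9487915039062, 33.77912902832031), (198.1664276123047, 108.91500854492188), 16.205642700195312)
knob px 280.3924865722656 62.59385681152344 41.81541442871094 [[622.7, 64.9, 160.0], [629.2, 43.4, 160.0]]
158 4067 [621.   67.  165.9] ((620.69140625, 67.28331756591797), (36.734500885009766, 36.61338424682617), 40.69160079956055)
76 2408 [655.8  65.7  84.8] ((639.2861938476562, 61.13679885864258), (79.9765396118164, 50.09452819824219), 8.548163414001465)
12 3337 [599.2  48.5  17.1] ((630.7639770507812, 66.60964965820312), (91.52447509765625, 110.83521270751953), 16.961196899414062)
```

```bash
for i in 1; do
python3 -m crank '{"grip":[1,1,1,1,1,1,1,1,1,1],"translation":[[-0.16,0.01,0],[-0.16,0.01,0],[-0.16,0.01,0],[-0.16,0.01,0],[-0.16,0.01,0],[-0.17,0.01,0],[-0.17,0.01,0],[-0.17,0.01,0],[-0.17,0.01,0],[-0.17,0,0]],"turn":[1,1,1,1,1,1,1,1,1,1]}' >/dev/null
python3 -m crank '{"grip":[1,1,1,1,1,1,1,1,1,1],"translation":[[0,0,0],[0,0,0],[0,0,0],[0,0,0],[0,0,0],[0,0,0],[0,0,0],[0,0,0],[0,0,0],[0,0,0]],"turn":[1,1,1,1,1,1,1,1,1,1]}' >/dev/null
python3 -m crank '{"grip":[1,1,1,1,1,1,1,1,1,1],"translation":[[0,0,0],[0,0,0],[0,0,0],[0,0,0],[0,0,0],[0,0,0],[0,0,0],[0,0,0],[0,0,0],[0,0,0]],"turn":[1,1,1,1,1,1,1,1,1,0.85]}' >/dev/null
done
python3 - <<'E'
from h import *
s=manip.read_state();M=rot(s["eef_rot"]);print(s["time_s"],s["eef_pos"],s["joints"],np.degrees(np.arctan2(M[1,0],M[0,0])))
E
```

```text
4.3667 [452.98000798  10.33859344 230.99394647] [-2.28091695e-01 -2.37842437e-01  2.04264703e+00 -4.11510176e-04
  1.33729717e+00 -2.07528228e+00] -164.1583160375603
```

```bash

python3 -m crank '{"grip":[0.8,0.8,0.8,0.8,0.8,0.8,0.8,0.8,0.8,0.8],"translation":[[0.02,0.09,-0.5],[0,0,-0.5],[0,0,-0.5],[0,0,-0.5],[0,0,-0.5],[0,0,-0.5],[0,0,-0.5],[0,0,-0.5],[0,0,-0.5],[0,0,-0.3]],"turn":[0.05,0,0,0,0,0,0,0,0,0]}' 
python3 -m crank '{"grip":[0.8,0.8,0.8,0.8,0.8,0.8,0.8,0.8,0.8,0.8],"translation":[[0,0,-0.2],[0,0,-0.2],[0,0,-0.1],[0,0,-0.1],[0,0,-0.1],[0,0,-0.1],[0,0,-0.05],[0,0,0],[0,0,0],[0,0,0]],"turn":[0,0,0,0,0,0,0,0,0,0]}' 
python3 - <<'E'
from h import *
im=grab("wrist");cv2.imwrite("pics/w2.png",im["frame"])
E
```

```text
time_s: 5.2
eef_pos: [452.6, 14.2, 37.2]
eef_rot: [-0.002, -0.138, 0.99, 0.0]
contact_force: [0.4, -0.0, -0.5]
width: 68.4
gripper_force: 0.0
time_s: 6.03
eef_pos: [454.6, 14.9, 5.6]
eef_rot: [0.0, -0.139, 0.99, -0.0]
contact_force: [0.0, 0.3, 0.1]
width: 68.6
gripper_force: 0.0
```

View pics/w2.png

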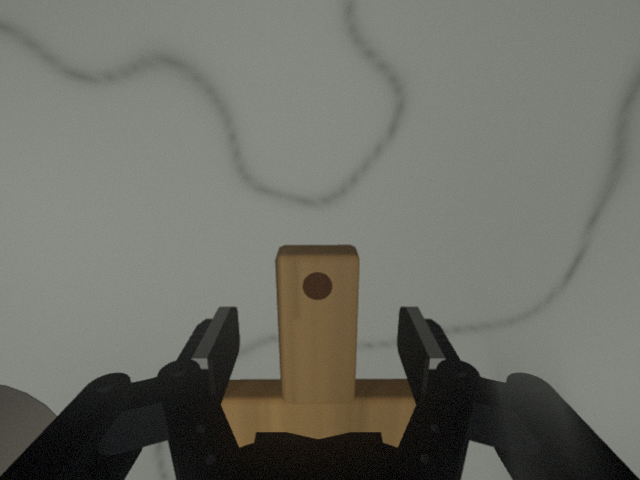

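The handle (276–357) is centred between the pads (238 and 400). Next I close the gripper gently.

```bash

python3 -m crank '{"grip":[0.3,0.3,0.3,0.3,0.3,0.3,0.3,0.3,0.3,0.3],"translation":[[0,0,-0.05],[0,0,0],[0,0,0],[0,0,0],[0,0,0],[0,0,0],[0,0,0],[0,0,0],[0,0,0],[0,0,0]],"turn":[0,0,0,0,0,0,0,0,0,0]}' 40
```

```text
time_s: 6.92
eef_pos: [454.4, 14.9, 3.5]
eef_rot: [0.0, -0.139, 0.99, -0.0]
contact_force: [-0.5, 0.2, 4.8]
width: 33.1
gripper_force: 40.8
```

```bash

python3 -m crank '{"grip":[0.3,0.3,0.3,0.3,0.3,0.3,0.3,0.3,0.3,0.3],"translation":[[0.054,0.044,0],[0.054,0.044,0],[0.054,0.044,0],[0.054,0.044,0],[0.054,0.044,0],[0.054,0.044,0],[0.054,0.044,0],[0.054,0.044,0],[0.054,0.044,0],[0.054,0.044,0]],"turn":[-0.063,-0.063,-0.063,-0.063,-0.063,-0.063,-0.063,-0.063,-0.063,-0.063]}'
python3 -m crank '{"grip":[0.3,0.3,0.3,0.3,0.3,0.3,0.3,0.3,0.3,0.3],"translation":[[0.054,0.044,0],[0.054,0.044,0],[0.054,0.044,0],[0.054,0.044,0],[0.054,0.044,0],[0.054,0.044,0],[0.054,0.044,0],[0.054,0.044,0],[0.054,0.044,0],[0,0,0]],"turn":[-0.063,-0.063,-0.063,-0.063,-0.063,-0.063,-0.063,-0.063,-0.063,0]}'
python3 - <<'E'
from h import *
im=grab("top");cv2.imwrite("pics/t2.png",cv2.convertScaleAbs(cv2.resize(im["frame"][130:330,240:460],None,fx=3,fy=3,interpolation=2),alpha=1.6))
f=im["frame"];hsv=cv2.cvtColor(f,cv2.COLOR_BGR2HSV)
m=cv2.inRange(hsv,(8,70,60),(25,255,255)); m[:100]=0;m[330:]=0;m[:,:260]=0;m[:,400:]=0
c=max(cv2.findContours(m,0,cv2.CHAIN_APPROX_NONE)[0],key=cv2.contourArea)
q=cv2.approxPolyDP(c,3,True).reshape(-1,2);print(np.c_[q,onplane(im,q,16)[:,:2].round(1)].tolist())
print(manip.read_state()["eef_pos"])
E
```

```text
time_s: 7.75
eef_pos: [474.9, 32.0, 3.4]
eef_rot: [-0.002, -0.106, 0.994, -0.0]
contact_force: [-6.8, -3.8, 10.5]
width: 32.8
gripper_force: 41.6
time_s: 8.58
eef_pos: [494.9, 48.2, 3.4]
eef_rot: [-0.001, -0.076, 0.997, -0.0]
contact_force: [-4.8, -2.6, 7.8]
width: 33.0
gripper_force: 41.3
[[335.0, 182.0, 665.2, 20.2], [322.0, 183.0, 662.6, 45.7], [322.0, 205.0, 618.4, 44.8], [314.0, 210.0, 608.2, 60.1], [303.0, 208.0, 611.6, 81.5], [300.0, 186.0, 655.5, 88.5], [283.0, 188.0, 650.7, 121.5], [285.0, 219.0, 589.1, 115.7], [292.0, 215.0, 597.3, 102.4], [299.0, 220.0, 587.7, 88.6], [341.0, 225.0, 579.8, 7.5]]
[494.95580117  48.14859927   3.44875186]
```

View pics/t2.png

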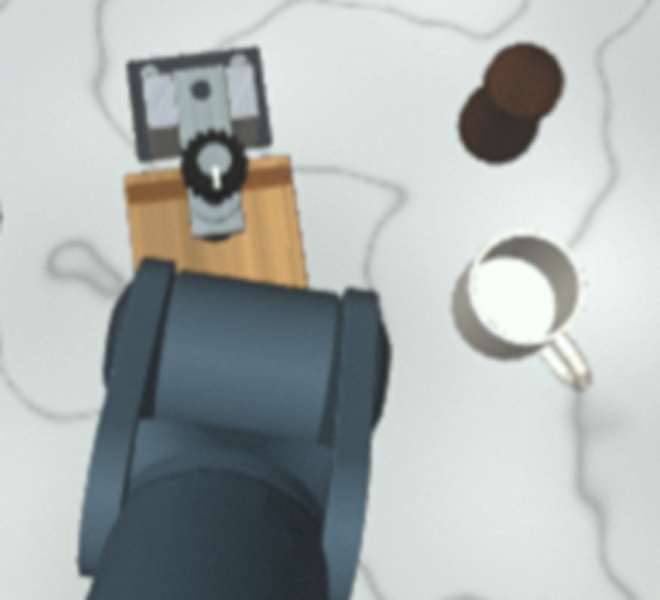

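The view shows the board's end edge at crop (125,178)–(290,157), parallel to the clamp base, about 12 mm short of the post and under the beam. I'll advance slowly and watch the force.

```bash

python3 -m crank '{"grip":[0.3,0.3,0.3,0.3,0.3,0.3,0.3,0.3,0.3,0.3],"translation":[[0.025,0.008,0],[0.025,0.008,0],[0.025,0.008,0],[0.025,0.008,0],[0.025,0.008,0],[0.025,0.004,0],[0.025,0.004,0],[0.025,0.004,0],[0,0,0],[0,0,0]],"turn":[0.01,0.01,0.01,0.01,0.01,0,0,0,0,0]}' 30
```

```text
time_s: 9.47
eef_pos: [502.0, 50.2, 3.4]
eef_rot: [-0.002, -0.079, 0.997, -0.0]
contact_force: [-8.6, -1.7, 10.6]
width: 32.9
gripper_force: 41.7
```

```bash

python3 -m crank '{"grip":[0.3,0.3,0.3,0.3,0.3,0.3,0.3,0.3,0.3,0.3],"translation":[[0.012,0.002,0],[0,0,0],[0.012,0.002,0],[0,0,0],[0.012,0.002,0],[0,0,0],[0.012,0.002,0],[0,0,0],[0,0,0],[0,0,0]],"turn":[0,0,0,0,0,0,0,0,0,0]}'
```

```text
time_s: 10.3
eef_pos: [503.6, 50.5, 3.4]
eef_rot: [-0.003, -0.079, 0.997, -0.0]
contact_force: [-9.3, -1.9, 12.4]
width: 32.9
gripper_force: 41.9
```

```bash

python3 -m crank '{"grip":[0.3,0.3,0.3,0.3,0.3,0.3,0.3,0.3,0.3,0.3],"translation":[[0.012,0.002,0],[0,0,0],[0.012,0.002,0],[0,0,0],[0.012,0.002,0],[0,0,0],[0,0,0],[0,0,0],[0,0,0],[0,0,0]],"turn":[0,0,0,0,0,0,0,0,0,0]}'
```

```text
time_s: 11.13
eef_pos: [503.8, 50.6, 3.4]
eef_rot: [-0.004, -0.079, 0.997, -0.0]
contact_force: [-14.1, -3.6, 19.4]
width: 32.9
gripper_force: 42.5
```

```bash

python3 -m crank '{"grip":[0.3,0.3,0.3,0.3,0.3,0.3,0.3,0.3,0.3,0.3],"translation":[[0.012,0.002,0],[0,0,0],[0.012,0.002,0],[0,0,0],[0,0,0],[0,0,0],[0,0,0],[0,0,0],[0,0,0],[0,0,0]],"turn":[0,0,0,0,0,0,0,0,0,0]}'
```

```text
time_s: 11.97
eef_pos: [503.8, 50.6, 3.4]
eef_rot: [-0.006, -0.08, 0.997, -0.0]
contact_force: [-18.9, -5.1, 23.1]
width: 32.8
gripper_force: 43.0
```

```bash

python3 -m crank '{"grip":[0.3,0.3,0.3,0.3,0.3,0.3,0.3,0.3,0.3,0.3],"translation":[[-0.012,-0.002,0],[-0.012,-0.002,0],[0,0,0],[0,0,0],[0,0,0],[0,0,0],[0,0,0],[0,0,0],[0,0,0],[0,0,0]],"turn":[0,0,0,0,0,0,0,0,0,0]}'
python3 - <<'E'
from h import *
im=grab("top");cv2.imwrite("pics/t3.png",cv2.convertScaleAbs(cv2.resize(im["frame"][130:230,260:360],None,fx=6,fy=6,interpolation=2),alpha=1.6))
f=im["frame"];hsv=cv2.cvtColor(f,cv2.COLOR_BGR2HSV)
m=cv2.inRange(hsv,(8,70,60),(25,255,255)); m[:100]=0;m[330:]=0;m[:,:260]=0;m[:,400:]=0
c=max(cv2.findContours(m,0,cv2.CHAIN_APPROX_NONE)[0],key=cv2.contourArea)
q=cv2.approxPolyDP(c,3,True).reshape(-1,2);print(np.c_[q,onplane(im,q,16)[:,:2].round(1)].tolist())
E
```

```text
time_s: 12.8
eef_pos: [503.8, 50.7, 3.4]
eef_rot: [-0.004, -0.079, 0.997, -0.0]
contact_force: [-14.1, -3.0, 18.5]
width: 33.0
gripper_force: 42.5
[[334.0, 179.0, 671.3, 22.3], [321.0, 179.0, 670.7, 47.8], [322.0, 205.0, 618.4, 44.8], [314.0, 210.0, 608.2, 60.1], [303.0, 208.0, 611.6, 81.5], [299.0, 181.0, 665.6, 90.7], [281.0, 184.0, 658.7, 125.7], [283.0, 211.0, 604.8, 120.0], [291.0, 208.0, 611.1, 104.7], [297.0, 213.0, 601.5, 92.9], [339.0, 218.0, 593.4, 11.5]]
```

View pics/t3.png

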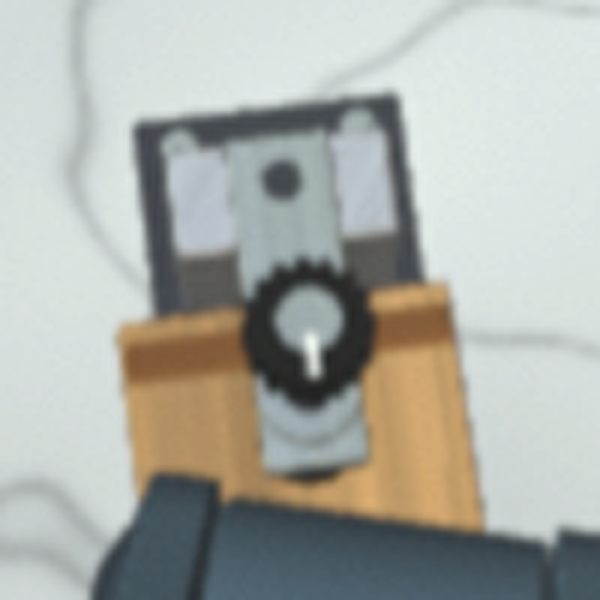

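```bash

python3 - <<'E'
from h import *
im=grab("top")
q=onplane(im,np.array([(180,255),(395,232)])/6+[260,130]-.4,74)[:,:2]
e=onplane(im,np.array([(120,325),(447,285)])/6+[260,130]-.4,16)[:,:2]
print(q,e,[np.degrees(np.arctan2(v[0],-v[1])) for v in(q[1]-q[0],e[1]-e[0])])
a=np.radians(8.6);d=np.array([np.cos(a),np.sin(a)]);print("face",(q.mean(0)-[620.7,67.2])@d,"end",(e.mean(0)-[620.7,67.2])@d,"lat",(e.mean(0)-[620.7,67.2])@[-d[1],d[0]])
im=grab("scene");v,u=np.mgrid[0:480,0:640];P=bydepth(im,np.c_[u.ravel(),v.ravel()]);P=P[im["range_z"].ravel()>0]-[620.7,67.2,0]
X=P[:,:2]@d;Y=P[:,:2]@[-d[1],d[0]]
for z0,z1 in((12,20),(66,77)):
    k=(P[:,2]>z0)&(P[:,2]<z1)&(abs(Y)>20)&(abs(Y)<34)&(X>-40)&(X<100);print(z0,k.sum(),np.percentile(X[k],[1,5,50,95,99]).round(1))
E
```

```text
[[665.5504644  106.55183512]
 [674.49085534  40.69634979]] [[659.09113341 128.45191548]
 [675.13941212  22.14682112]] [np.float64(7.731080918275845), np.float64(8.584794897481956)]
face 49.72674603481973 end 47.10453894549634 lat 1.0675783336313707
12 385 [-38.4 -34.5  11.5  86.   86.8]
66 285 [53.4 54.6 72.  86.7 87.5]
```

```bash

python3 -m crank '{"grip":[0.4,0.5,0.6,0.7,0.8,0.8,0.8,0.8,0.8,0.8],"translation":[[0,0,0],[0,0,0],[0,0,0],[0,0,0],[0,0,0.1],[0,0,0.3],[0,0,0.6],[0,0,0.8],[0,0,0.8],[0,0,0.8]],"turn":[0,0,0,0,0,0,0,0,0,0]}' 
python3 -m crank '{"grip":[1,1,1,1,1,1,1,1,1,1],"translation":[[0,0,0.8],[0,0,0.8],[0,0,0.8],[0,0,0],[0.45,0.06,0],[0.45,0.06,0],[0.5,0.08,0],[0.5,0.08,0],[0.5,0.07,0],[0.5,0.07,0]],"turn":[0.7,0.7,0.7,0.7,0.7,0.7,0.7,0.7,0.7,0.5]}' 
python3 - <<'E'
from h import *
s=manip.read_state();M=rot(s["eef_rot"]);print(s["eef_pos"],s["joints"],np.degrees(np.arctan2(M[1,0],M[0,0])))
im=grab("wrist");cv2.imwrite("pics/w3.png",im["frame"])
v,u=np.mgrid[0:480,0:640];Q=bydepth(im,np.c_[u.ravel(),v.ravel()]);Q=Q[(im["range_z"].ravel()>0)]
A=Q[(Q[:,2]>156)&(Q[:,2]<172)&(np.hypot(Q[:,0]-620,Q[:,1]-67)<30)]
print(len(A),np.median(A,0),cv2.minAreaRect(A[:,:2].astype(np.float32)),cv2.minEnclosingCircle(A[:,:2].astype(np.float32)))
E
```

```text
time_s: 13.78
eef_pos: [506.6, 51.1, 141.7]
eef_rot: [0.0, -0.079, 0.997, -0.0]
contact_force: [0.1, -0.5, -0.2]
width: 68.5
gripper_force: 0.0
time_s: 14.62
eef_pos: [623.6, 68.0, 236.5]
eef_rot: [0.0, -0.423, 0.906, -0.0]
contact_force: [-0.5, -0.5, 0.7]
width: 85.4
gripper_force: 0.0
[623.62880803  68.04199683 236.47154686] [-7.17904905e-02  1.88199974e-01  1.61461235e+00 -4.43501511e-06
  1.33774093e+00 -2.51627377e+00] -129.941351519674
2489 [619.07429577  65.33632039 165.76889431] ((620.2776489257812, 67.1546401977539), (37.02275085449219, 36.57260513305664), 62.09249496459961) ((620.5428466796875, 67.03119659423828), 18.904821395874023)
```

View pics/w3.png

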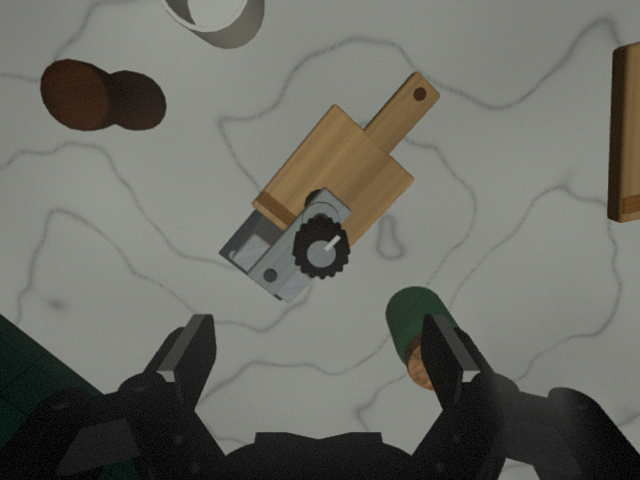

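The wrist view shows the knob at (320,248), with the board square under the beam and its end against the post at (275,213). I lower the hand onto the knob.

```bash

python3 -m crank '{"grip":[1,1,1,1,1,1,1,1,1,1],"translation":[[-0.08,-0.02,-0.3],[0,0,-0.4],[0,0,-0.4],[0,0,-0.4],[0,0,-0.4],[0,0,-0.3],[0,0,-0.3],[0,0,-0.14],[0,0,0],[0,0,0]],"turn":[0,0,0,0,0,0,0,0,0,0]}' 
python3 -m crank '{"grip":[0.6,0.5,0.3,0.3,0.3,0.3,0.3,0.3,0.3,0.3],"translation":[[0,0,0],[0,0,0],[0,0,0],[0,0,0],[0,0,0],[0,0,0],[0,0,0],[0,0,0],[0,0,0],[0,0,0]],"turn":[0,0,0,0,0,0,0,0,0,0]}' 30
python3 -c "
from h import *
s=manip.read_state();print(s['ft_torque'],s['joints'],s['contact_force'],s['eef_pos'])"
```

```text
time_s: 15.5
eef_pos: [619.6, 67.0, 129.9]
eef_rot: [0.0, -0.421, 0.907, -0.0]
contact_force: [-0.5, 0.4, -0.8]
width: 85.5
gripper_force: 0.0
time_s: 16.33
eef_pos: [620.0, 66.8, 130.1]
eef_rot: [0.0, -0.422, 0.907, -0.0]
contact_force: [1.6, -1.7, 0.9]
width: 33.1
gripper_force: 30.7
[-0.19498922 -0.32981285  0.05330628] [-7.40913642e-02  2.90215022e-01  1.69876765e+00 -2.42662083e-04
  1.15139505e+00 -2.51511377e+00] [ 1.63530013 -1.70736248  0.8509234 ] [619.98697923  66.83335426 130.05799231]
```

```bash

python3 -m crank '{"grip":[0.3,0.3,0.3,0.3,0.3,0.3,0.3,0.3,0.3,0.3],"translation":[[0,0,-0.0058],[0,0,-0.0058],[0,0,-0.0058],[0,0,-0.0058],[0,0,-0.0058],[0,0,-0.0058],[0,0,-0.0058],[0,0,-0.0058],[0,0,0],[0,0,0]],"turn":[-0.5,-0.5,-0.5,-0.5,-0.5,-0.5,-0.5,-0.5,0,0]}'
python3 -c "
from h import *
s=manip.read_state();M=rot(s['eef_rot']);print(s['time_s'],s['ft_torque'].round(2),s['contact_force'].round(1),s['eef_pos'].round(2),np.degrees(np.arctan2(M[1,0],M[0,0])))"
```

```text
time_s: 17.17
eef_pos: [619.9, 66.9, 128.2]
eef_rot: [0.001, -0.224, 0.975, -0.0]
contact_force: [2.2, -1.3, 2.1]
width: 33.2
gripper_force: 30.8
17.1667 [-0.23 -0.33 -0.08] [ 2.2 -1.3  2.1] [619.93  66.87 128.18] -154.08842222771474
```

```bash

python3 -m crank '{"grip":[0.3,0.3,0.3,0.3,0.3,0.3,0.3,0.3,0.3,0.3],"translation":[[0,0,-0.004],[0,0,-0.004],[0,0,-0.004],[0,0,-0.004],[0,0,-0.004],[0,0,-0.004],[0,0,-0.004],[0,0,-0.004],[0,0,0],[0,0,0]],"turn":[-0.375,-0.375,-0.375,-0.375,-0.375,-0.375,-0.375,-0.375,0,0]}'
python3 -c "
from h import *
s=manip.read_state();M=rot(s['eef_rot']);print(s['time_s'],s['ft_torque'].round(2),s['contact_force'].round(1),s['eef_pos'].round(2),np.degrees(np.arctan2(M[1,0],M[0,0])))"
```

```text
time_s: 18.0
eef_pos: [619.9, 66.9, 126.8]
eef_rot: [0.0, -0.069, 0.998, -0.0]
contact_force: [2.6, -2.1, 1.5]
width: 32.8
gripper_force: 30.8
18.0 [-0.17 -0.42 -0.01] [ 2.6 -2.1  1.5] [619.86  66.93 126.78] -172.0543723674165
```

```bash

python3 -m crank '{"grip":[0.3,0.3,0.3,0.3,0.3,0.3,0.3,0.3,0.3,0.3],"translation":[[0,0,-0.004],[0,0,-0.004],[0,0,-0.004],[0,0,-0.004],[0,0,-0.004],[0,0,-0.004],[0,0,-0.004],[0,0,-0.004],[0,0,0],[0,0,0]],"turn":[-0.375,-0.375,-0.375,-0.375,-0.375,-0.375,-0.375,-0.375,0,0]}'
python3 -c "
from h import *
s=manip.read_state();M=rot(s['eef_rot']);print(s['time_s'],s['ft_torque'].round(2),s['contact_force'].round(1),s['eef_pos'].round(2),np.degrees(np.arctan2(M[1,0],M[0,0])))"
```

```text
time_s: 18.83
eef_pos: [619.8, 67.0, 125.4]
eef_rot: [0.0, 0.088, 0.996, 0.0]
contact_force: [3.1, -0.9, 2.1]
width: 33.6
gripper_force: 30.8
18.8333 [-0.19 -0.55 -0.06] [ 3.1 -0.9  2.1] [619.81  66.99 125.44] 169.95231964444898
```

```bash

python3 -m crank '{"grip":[0.3,0.3,0.3,0.3,0.3,0.3,0.3,0.3,0.3,0.3],"translation":[[0,0,-0.004],[0,0,-0.004],[0,0,-0.004],[0,0,-0.004],[0,0,-0.004],[0,0,-0.004],[0,0,-0.004],[0,0,-0.004],[0,0,0],[0,0,0]],"turn":[-0.375,-0.375,-0.375,-0.375,-0.375,-0.375,-0.375,-0.375,0,0]}'
python3 -c "
from h import *
s=manip.read_state();M=rot(s['eef_rot']);print(s['time_s'],s['ft_torque'].round(2),s['contact_force'].round(1),s['eef_pos'].round(2),np.degrees(np.arctan2(M[1,0],M[0,0])))"
```

```text
time_s: 19.67
eef_pos: [619.8, 67.0, 124.1]
eef_rot: [0.0, 0.242, 0.97, 0.0]
contact_force: [3.6, -0.1, 2.1]
width: 33.5
gripper_force: 30.8
19.6667 [-0.13 -0.71 -0.04] [ 3.6 -0.1  2.1] [619.82  67.02 124.15] 151.95414439129476
```

```bash

python3 -m crank '{"grip":[0.3,0.3,0.3,0.3,0.3,0.3,0.3,0.3,0.3,0.3],"translation":[[0,0,-0.004],[0,0,-0.004],[0,0,-0.004],[0,0,-0.004],[0,0,-0.004],[0,0,-0.004],[0,0,-0.004],[0,0,0],[0,0,0],[0,0,0]],"turn":[-0.375,-0.375,-0.375,-0.375,-0.375,-0.375,-0.375,0,0,0]}'
python3 -c "
from h import *
s=manip.read_state();M=rot(s['eef_rot']);print(s['time_s'],s['ft_torque'].round(2),s['contact_force'].round(1),s['eef_pos'].round(2),np.degrees(np.arctan2(M[1,0],M[0,0])))"
```

```text
time_s: 20.5
eef_pos: [619.8, 67.1, 123.0]
eef_rot: [0.0, 0.373, 0.928, 0.0]
contact_force: [4.6, -0.9, 0.7]
width: 33.2
gripper_force: 30.8
20.5 [-0.01 -0.82 -0.02] [ 4.6 -0.9  0.7] [619.8   67.07 122.98] 136.1842315950151
```

```bash

python3 -m crank '{"grip":[0.3,0.3,0.3,0.3,0.3,0.3,0.3,0.3,0.3,0.3],"translation":[[0,0,-0.004],[0,0,-0.004],[0,0,-0.004],[0,0,-0.004],[0,0,-0.004],[0,0,-0.004],[0,0,-0.004],[0,0,0],[0,0,0],[0,0,0]],"turn":[-0.375,-0.375,-0.375,-0.375,-0.375,-0.375,-0.375,0,0,0]}'
python3 -c "
from h import *
s=manip.read_state();M=rot(s['eef_rot']);print(s['time_s'],s['ft_torque'].round(2),s['contact_force'].round(1),s['eef_pos'].round(2),np.degrees(np.arctan2(M[1,0],M[0,0])))"
```

```text
time_s: 21.33
eef_pos: [619.8, 67.0, 121.8]
eef_rot: [0.0, 0.497, 0.868, 0.0]
contact_force: [5.1, -0.8, 0.8]
width: 33.4
gripper_force: 30.8
21.3333 [-0.08 -0.95 -0.03] [ 5.1 -0.8  0.8] [619.85  67.03 121.84] 120.41426105773301
```

```bash

python3 -m crank '{"grip":[0.3,0.3,0.3,0.3,0.3,0.3,0.3,0.3,0.3,0.3],"translation":[[0,0,-0.004],[0,0,-0.004],[0,0,-0.004],[0,0,-0.004],[0,0,-0.004],[0,0,-0.004],[0,0,-0.004],[0,0,0],[0,0,0],[0,0,0]],"turn":[-0.375,-0.375,-0.375,-0.375,-0.375,-0.375,-0.375,0,0,0]}'
python3 -c "
from h import *
s=manip.read_state();M=rot(s['eef_rot']);print(s['time_s'],s['ft_torque'].round(2),s['contact_force'].round(1),s['eef_pos'].round(2),np.degrees(np.arctan2(M[1,0],M[0,0])))"
```

```text
time_s: 22.17
eef_pos: [619.9, 67.0, 120.8]
eef_rot: [0.0, 0.611, 0.792, 0.0]
contact_force: [5.3, 0.5, 0.5]
width: 33.4
gripper_force: 30.8
22.1667 [-0.03 -0.96 -0.03] [5.3 0.5 0.5] [619.91  67.01 120.77] 104.66586479735287
```

```bash

python3 -m crank '{"grip":[0.3,0.3,0.3,0.3,0.3,0.3,0.3,0.3,0.3,0.3],"translation":[[0,0,-0.005],[0,0,-0.005],[0,0,-0.004],[0,0,-0.005],[0,0,-0.004],[0,0,-0.005],[0,0,-0.004],[0,0,0],[0,0,0],[0,0,0]],"turn":[-0.375,-0.375,-0.375,-0.375,-0.375,-0.375,-0.375,0,0,0]}'
python3 -c "
from h import *
s=manip.read_state();M=rot(s['eef_rot']);print(s['time_s'],s['ft_torque'].round(2),s['contact_force'].round(1),s['eef_pos'].round(2),np.degrees(np.arctan2(M[1,0],M[0,0])))"
```

```text
time_s: 23.0
eef_pos: [620.2, 67.0, 120.7]
eef_rot: [0.001, 0.714, 0.7, 0.0]
contact_force: [3.0, -0.7, 6.1]
width: 33.4
gripper_force: 31.2
23.0 [-0.1  -0.5  -0.06] [ 3.  -0.7  6.1] [620.17  66.98 120.69] 88.92824596991807
```

```bash

python3 -m crank '{"grip":[0.3,0.3,0.3,0.3,0.3,0.3,0.3,0.3,0.3,0.3],"translation":[[0,0,-0.005],[0,0,-0.004],[0,0,-0.005],[0,0,-0.004],[0,0,-0.005],[0,0,0],[0,0,0],[0,0,0],[0,0,0],[0,0,0]],"turn":[-0.375,-0.375,-0.375,-0.375,-0.375,0,0,0,0,0]}'
python3 -c "
from h import *
s=manip.read_state();M=rot(s['eef_rot']);print(s['time_s'],s['ft_torque'].round(2),s['contact_force'].round(1),s['eef_pos'].round(2),np.degrees(np.arctan2(M[1,0],M[0,0])),s['joints'][5])"
```

```text
time_s: 23.83
eef_pos: [620.3, 67.0, 120.6]
eef_rot: [0.001, 0.779, 0.627, 0.001]
contact_force: [0.8, -0.3, 9.3]
width: 33.2
gripper_force: 31.6
23.8333 [-0.09 -0.15  0.07] [ 0.8 -0.3  9.3] [620.31  66.99 120.61] 77.68701802223347 0.14109534981687566
```

The foot touched at a yaw of about 104°: z stalled and Fz began to rise. I'll finish at about 59°, 45° past touch, easing the hand's downward push along the way.

```bash

python3 -m crank '{"grip":[0.3,0.3,0.3,0.3,0.3,0.3,0.3,0.3,0.3,0.3],"translation":[[0,0,0.01],[0,0,0.01],[0,0,0.01],[0,0,0.01],[0,0,0.01],[0,0,0],[0,0,0],[0,0,0],[0,0,0],[0,0,0]],"turn":[-0.3,-0.3,-0.3,-0.3,-0.3,-0.3,-0.3,-0.3,0,0]}'
python3 -c "
from h import *
s=manip.read_state();M=rot(s['eef_rot']);print(s['time_s'],s['ft_torque'].round(2),s['contact_force'].round(1),s['eef_pos'].round(2),np.degrees(np.arctan2(M[1,0],M[0,0])),s['joints'][5])
im=grab('scene');np.save('pics/s2.npy',im,allow_pickle=True)
v,u=np.mgrid[0:480,0:640]
a=np.radians(8.6);d=np.array([np.cos(a),np.sin(a)])
for im in(np.load('pics/scene0.npy',allow_pickle=True).item(),im):
  P=bydepth(im,np.c_[u.ravel(),v.ravel()])-[620.7,67.2,0];P=P[im['range_z'].ravel()>0]
  X=P[:,:2]@d;Y=P[:,:2]@[-d[1],d[0]]
  for x in(20,30,40,50,60,70):
    k=(abs(X-x)<5)&(abs(Y-2)<12)&(P[:,2]>76)&(P[:,2]<97);print(x,k.sum(),np.median(P[k,2]).round(2),end=' | ')
  print()
"
```

```text
time_s: 24.67
eef_pos: [620.1, 66.9, 120.7]
eef_rot: [0.001, 0.851, 0.525, 0.001]
contact_force: [5.8, -0.2, 1.9]
width: 33.3
gripper_force: 30.9
24.6667 [-0.14 -0.92  0.08] [ 5.8 -0.2  1.9] [620.07  66.93 120.73] 63.28907420990558 0.39228714075429194
20 79 82.97 | 30 64 82.64 | 40 68 82.46 | 50 70 82.79 | 60 61 82.41 | 70 81 84.11 | 
20 75 86.0 | 30 67 85.7 | 40 67 85.27 | 50 70 85.33 | 60 61 85.44 | 70 79 86.85 |
```

The depth images show the beam lifted about 2.9 mm, roughly 12–13 N. I'll turn 5° more, then release.

```bash

python3 -m crank '{"grip":[0.3,0.3,0.3,0.3,0.3,0.3,0.3,0.4,0.5,0.6],"translation":[[0,0,0],[0,0,0],[0,0,0],[0,0,0],[0,0,0],[0,0,0],[0,0,0],[0,0,0],[0,0,0],[0,0,0]],"turn":[-0.2,-0.2,-0.2,-0.2,0,0,0,0,0,0]}'
python3 -m crank '{"grip":[0.8,1,1,1,1,1,1,1,1,1],"translation":[[0,0,0],[0,0,0],[0,0,0],[0,0,0.2],[0,0,0.4],[0,0,0.6],[0,0,0.8],[0,0,0.8],[0,0,0.4],[0,0,0]],"turn":[0,0,0,0,0,0,0,0,0,0]}'
python3 -c "
from h import *
v,u=np.mgrid[0:480,0:640]
a=np.radians(8.6);d=np.array([np.cos(a),np.sin(a)])
D=[]
for im in(np.load('pics/scene0.npy',allow_pickle=True).item(),grab('scene')):
  P=bydepth(im,np.c_[u.ravel(),v.ravel()])-[620.7,67.2,0];P=P[im['range_z'].ravel()>0]
  X=P[:,:2]@d;Y=P[:,:2]@[-d[1],d[0]]
  D.append([np.median(P[(abs(X-x)<5)&(abs(Y-2)<12)&(P[:,2]>76)&(P[:,2]<97),2]) for x in(20,30,40,50,60,70)])
print(np.subtract(*D[::-1]).round(2))
cv2.imwrite('pics/s3.png',im['frame'][190:400,200:460].repeat(2,0).repeat(2,1))
"
```

```text
time_s: 25.55
eef_pos: [617.9, 67.3, 119.3]
eef_rot: [-0.001, 0.873, 0.488, -0.002]
contact_force: [0.2, -0.1, -0.2]
width: 50.7
gripper_force: 0.0
time_s: 26.38
eef_pos: [622.0, 66.9, 255.0]
eef_rot: [0.003, 0.873, 0.488, 0.004]
contact_force: [0.6, 0.5, 0.0]
width: 85.4
gripper_force: 0.0
[3.16 3.18 3.41 3.24 3.54 3.65]
```

View pics/s3.png

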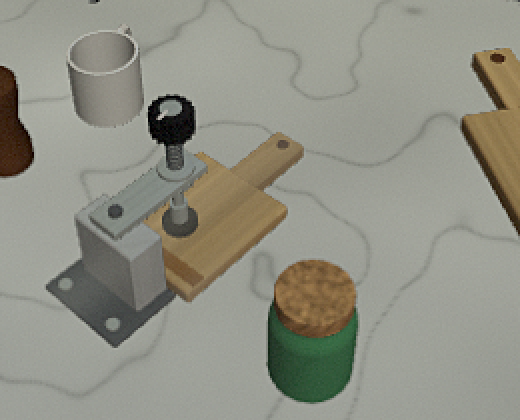

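The foot stands on the board, its end is against the post at (165,270), and the beam is lifted about 3.4 mm, or roughly 14.5 N. I'm handing the job in.

```bash
python3 -c "
from cell import manip
print(manip.finish_job())"
```

```text
the job is handed in; nothing more can be done
None
```

The job is handed in at about 26 s with no verdict returned: the board is square against the post (about 1 mm off centre), held by the foot at roughly 14.5 N judging by the beam's 3.4 mm lift, the gripper is clear, and nothing else on the worktop was touched.

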